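# Lift and re-seat the comparator tip through the shield window

### The job

Take a fresh reading of the tappet on the bench comparator: reach with the fingertips through the hand window in the clear shield, press the lifting lever's thumb pad all the way down, keep it down for two seconds, then let it come up slowly under the fingers, so that the measuring tip is set down on the tappet and not dropped, and draw the hand back out of the window. Do not touch the shield, its window frame or the dial gauge, and leave the tappet and all the other things where they are.

Things in the scene. Friction and masses are not known exactly. Their poses are not given: they have to be found in the camera images.
- comparator: Bench comparator fixed on the table: grey base 220 x 160 mm, 40 high, ribbed anvil (top z 62), steel column 36 thick (top z 260) holding a dial gauge. Origin on the table; axes: x away from the operator (who is at the robot's side), y to his left, z up. Base x -100..120, y -80..80; column at x 85; measuring axis x -30, y 0; lever pivot x -30, y 36, z 190 (axis along x).
- dial_gauge: Dial gauge, 58 mm round, 22 thick, fixed, not to be touched. Origin on the measuring axis at table height, axes as the comparator; the dial's centre is 149 mm above the origin, its top 178; the plunger's cap above it rises to 203 when lifted.
- plunger: The gauge's sliding plunger; origin at its ball tip (6 mm ball), which rests on the tappet 82 mm above the table. The lever lifts it straight up by up to 9.7 mm.
- lift_lever (a joint): Lifting lever, a 9 mm wide steel rocker across the top of the dial; pushing the thumb pad at its outer end down lifts the plunger. Rad: about 0 at rest (tip on the tappet, pad raised), 0.27 at the lower stop (fully pressed). It springs back: about 1 N at the pad at rest, 3 N fully pressed; it snaps up when let go, so let it up at under about 60 mm/s.
- thumb_pad (a point): Centre of the top face of the black round thumb pad (28 mm across, 6 thick) at the lever's outer end, 60 mm from the pivot; at rest 206 mm above the table, about 17 mm straight below the window's plane. Fully pressed it has gone 16 mm down, nearly straight. The pad slopes 8 degrees up to the outside at rest, as much down when pressed.
- shield: Breath shield of clear 4 mm panes in an aluminium frame, fixed round the front of the comparator, axes within 3 degrees of its: front pane, two side panes, sloping top pane, open at the back. Origin on the table; x -142..36, y -107..172; the top rises from z 168 (front) to z 245 (back). Not to be touched. The hand window is in its top pane.
- window: Hand window in the shield's sloping top pane: opening 86 mm (x) by 100 mm (y), aluminium rim 10 wide, 5 thick, on the 4 mm pane. Origin: centre of the opening, upper face of the rim, z 224. Axes: x up the slope away from the operator, y to his left, z outwards, square to the pane (25 degrees off vertical). Pane: x -125..76, y -205..80. The thumb pad is under it, up to 20 mm off centre.
- tappet: Steel tappet, a plain disc 32 mm across and 20 mm high, loose, on the anvil under the tip; origin: centre of its underside. It must stay there.
- tappet_2: loose bystander, to be left where it stands: steel tappet, 32 mm across, 20 mm high, on the table at the comparator's right; origin: centre of its underside
- tappet_3: loose bystander, to be left where it stands: another such tappet beside it; origin: centre of its underside
- vblock: loose bystander, to be left where it stands: dark steel V-block 45 x 36 x 30 mm, V upwards, beside the tappets; origin: centre of its underside
- plug_gauge: loose bystander, to be left where it stands: steel plug gauge standing upright, 24 mm thick, 100 mm high, on the comparator's left; origin: centre of its underside
- sleeve: loose bystander, to be left where it stands: aluminium sleeve (open tube) standing upright, 44 mm outside, 30 mm inside, 75 mm high, on the comparator's left; origin: centre of its underside
- screwdriver: loose bystander, to be left where it stands: screwdriver lying on the table far to the right
- oil: loose bystander, to be left where it stands: small white oil bottle, 40 mm thick, 90 mm high, far to the left; origin: centre of its underside

How it is judged:
On the way, in this order (a step that is already met when the one before it is completed fails the run):
1. lever fully pressed and held down, the hand reaching through the window (value of joint lift_lever above 0.235 rad and x of the grasp point in the frame of window between -0.043 and 0.043 m and y of the grasp point in the frame of window between -0.05 and 0.05 m), for 1.5 s.
2. lever let up again, the tip set down on the tappet (value of joint lift_lever below 0.02 rad and contact force between plunger and tappet above 0.3 N), for 0.2 s.
At the end, for the whole second after the job is handed in: the lever is back at rest (below 0.02 rad), the measuring tip bears on the tappet (over 0.3 N), the tappet is within 3 mm of its start and still, and the hand is out of the window (the point between the finger pads at least 20 mm outside the window's plane) (all of step 2 and distance of tappet from where it was at the start of the episode below 0.003 m and linear speed of tappet below 0.01 m/s and (z of the grasp point in the frame of window above 0.02 m or distance between the grasp point and window above 0.15 m)); the robot touches nothing.
It fails at once if the shield or its window frame is touched (contact force between any of the fingers, the arm and shield above 0.3 N).
It fails at once if the dial gauge is touched (contact force between any of the fingers, the arm and dial_gauge above 0.3 N).
It fails at once if the lever snaps up and drops the tip (over 2 rad/s, 120 mm/s at the pad) (velocity of joint lift_lever below -2 rad/s).
It fails at once if the tappet is touched, shifted by more than 3 mm, or lifted (distance of tappet from where it was at the start of the episode above 0.003 m or contact force between the fingers and tappet above 0.3 N).
It fails at once if another thing is knocked, lifted or carried (moved more than 10 mm) (distance of any of tappet_2, tappet_3, vblock, plug_gauge, sleeve, screwdriver, oil from where it was at the start of the episode above 0.01 m).
It also fails if it takes over 45 s, if anything falls off the work surface, if the arm or the gripper's body presses on something with over 40 N, if the wrist force passes 120 N, or if a joint passes its speed limit or range.

### The arm

A 6-joint arm with a two-finger parallel gripper is mounted at the origin on the work surface. World frame = base frame: x ahead of the robot, y to its left, z up, the work surface at z = 0. Lengths are in m, angles in rad, forces in N, time in s.
With the tool pointing down it reaches from about 0.35 to 0.95 m from the base axis. Payload 17.4 kg.
Tool frame: the origin (TCP) lies midway between the tips of the shut fingers; the grasp point (between the pads) lies env.grip_point_offset behind it (env.grip_point_offset is the distance from the TCP to the grasp point, in m); z points along the fingers, y is the line along which they close (so a half turn about z gives the same grasp; the last joint's range is limited). The gripper opens to 93 mm and grips with 3 to 60 N. Pads are 15 mm wide; open, the fingers measure 128 mm over their backs; the gripper's body (75 mm by 188 mm) begins 65 mm behind the grasp point.
Start: joints at [-0.038, 0.116, 1.442, -0, 1.584, -0.038], TCP at [0.675, -0, 0.219] pointing down, gripper open.
Joint ranges: [-2.83, 2.83], [-0.83, 2.19], [0.07, 2.5], [-1.14, 4.28], [0.01, 3], [-2.97, 2.97]. Speed limits (rad/s): [1.89, 1.89, 2.22, 3.14, 3.14, 3.14].

### API

Orientations are given as a rotation vector (axis times angle).
In Python, from bench import env gives the robot as it stands.
- The arm moves only by the tool step_arm, never from a script. Its arguments are lists of equal length, an entry for each row: "jaw": the finger opening in cm, from 0 to 9.3; "dp": the shift along the tool's x, y, z in cm, a list of three; "spin": the turn about the tool's z in rad. In form: {"jaw": [jaw, ...], "dp": [[x, y, z], ...], "spin": [spin, ...]}. A call has 1 to 5 rows; each row shifts and turns the commanded pose from where the row before left it, along the tool's axes as they then stand; what a row does not reach is not made up. A row lasts 1/12 s, in which the tool goes at most 41.7 mm and 7.16 degrees, less where a joint would pass 70% of its speed; a pose out of reach is approached as far as the arm can. A call with a gripper value outside its range is refused whole. The fingers move at their own pace and stop on an object; "grip_force" is the grip in N (left out, the last holds). Time passes only in rows, so rows that do not move let the fingers close. It gives the time, the measured TCP pose, the force, the opening and the grip force at its end, in the units of the state.
- env.state(): the state, without advancing time (a new reading comes with each control period).
- env.camera(name): name is "scene" or "side" or "wrist"; returns the picture (480x640x3 uint8, red, green, blue); there is no depth.
- env.camera_model(name): a dict with "vertical_fov" (degrees; the focal length in pixels is half the picture's height over the tangent of half this angle, whatever the lens; pixels are square), "cx", "cy" (the principal point, pixels), "k1" (the pictures are not rectified: a ray, as slopes to the right and down, at radius r is drawn at 1 + k1 r^2 times it, then the intrinsics apply), "T" (4x4, takes a point from camera to world coordinates). Camera axes: x right, y down, z forward; pixel columns grow to the right and rows downward; lengths in m; the calibration is good to about 2 mm. A picture is of the moment at which its call begins: read the wrist's pose just before it. camera_model takes no time and is no camera call; for the wrist camera it gives the pose at the moment of the call.
- env.close_job(): hands the job in; it is judged then, once.
Trained networks look in the newest picture that a camera, given by its name, has taken for a name from the list of things; names that differ only in an ending like _2 or _b are one class to them, and where a whole thing is asked for, a point or a joint stands for the part that bears it (a point fixed in the world has none). Each returns a list of dicts, best first, with "score" (0 to 1); they miss things now and then, are a little off and sometimes report something else, mostly with a low value. They report only what shows in the picture. A call takes as long as a camera call.
- env.cut_out(camera, thing): "pixels" (480x640 bool, what is visible of it) and "rect" ([centre column, centre row, width, height] in pixels, round what is visible of it).
The state is a dict: "clock": time; "q": joint angles; "joint_velocities": joint speeds; "joint_torque": joint torques, N m; "eef_pos": TCP position; "orientation": TCP orientation; "force": force on the tool from outside, world axes, zero at the start; "wrist_torque": the same for the moment, N m; "gripper_width": finger opening in m; "grip_force": force on a finger pad.
Only numpy, scipy, OpenCV 4.12 (cv2) and the standard library are available. Lean on these libraries where they do the work, as an engineer would, in place of code of your own. Each camera call takes 0.05 s, during which the arm holds its last target. There are 200 camera calls.

## Working session

There is one attempt and no reset: what is moved stays moved. The work goes in short steps, Python scripts to look and compute and a tool call to move; the robot and the scene stay as the last step left them, time stands still between calls to the robot, and variables do not carry over. Pictures are saved under pics/ and viewed, at most 10 in all, crops included, and the job is handed in when it is done.

Besides the shell and the picture viewer there is one more tool, called after "Request:" in YAML: its name, and indented under it one key for each argument. step_arm: Moves the arm, as the interface text tells. Its arguments: {"type":"object","properties":{"jaw":{"type":"array","items":{"type":"number"}},"dp":{"type":"array","items":{"type":"array","items":{"type":"number"}}},"spin":{"type":"array","items":{"type":"number"}},"grip_force":{"type":"number"}},"required":["jaw","dp","spin"]}

```bash
mkdir -p pics; cat > h.py <<'E'
import numpy as np,cv2
from bench import env
def take(n,f):
    M=env.camera_model(n); im=env.camera(n); cv2.imwrite(f'pics/{f}.png',im[:,:,::-1]); return M
def ray(M,u,v):
    f=240/np.tan(np.radians(M['vertical_fov'])/2)
    K=np.array([[f,0,M['cx']],[0,f,M['cy']],[0,0,1.]])
    p=cv2.undistortPoints(np.array([[[u,v]]],float),K,np.array([M['k1'],0,0,0,0.]))[0,0]
    T=np.array(M['T']); d=T[:3,:3]@[p[0],p[1],1]; return T[:3,3],d/np.linalg.norm(d)
def atz(M,u,v,z):
    o,d=ray(M,u,v); return o+d*(z-o[2])/d[2]
def proj(M,P):
    f=240/np.tan(np.radians(M['vertical_fov'])/2)
    T=np.linalg.inv(np.array(M['T'])); c=(T[:3,:3]@np.asarray(P).T).T+T[:3,3]
    x=c[:,:2]/c[:,2:]; r=(x**2).sum(1,keepdims=True); return x*(1+M['k1']*r)*f+[M['cx'],M['cy']]
def tri(rs):
    A=sum(np.eye(3)-np.outer(d,d) for o,d in rs); b=sum((np.eye(3)-np.outer(d,d))@o for o,d in rs)
    return np.linalg.solve(A,b)
E
python3 - <<'E'
from h import *
print(env.grip_point_offset,env.state())
for n in ['scene','side','wrist']:
    M=take(n,n+'1'); print(n,np.array(M['T'])[:3].round(3).tolist(),M['vertical_fov'])
    for t in ['thumb_pad','window','shield','dial_gauge','comparator','tappet','plug_gauge','sleeve']:
        print(n,t,[(round(r['score'],2),np.round(r['rect'],1).tolist(),r['pixels'].sum()) for r in env.cut_out(n,t)[:2]])
E
```

```text
0.0188 {'clock': 0.0, 'q': array([-3.78290520e-02,  1.16450436e-01,  1.44225345e+00, -1.87307683e-05,
        1.58403361e+00, -3.77680127e-02]), 'joint_velocities': array([-1.37771607e-03, -2.78143649e-04, -1.42462444e-03, -2.80280101e-05,
        1.19555938e-03, -4.85773797e-04]), 'joint_torque': array([-2.39607485e-03, -7.21266031e+01, -6.22611737e+01,  7.77577632e-02,
        2.38535833e-02, -2.17692599e-05]), 'eef_pos': array([ 6.74785933e-01, -2.61058980e-05,  2.17936502e-01]), 'orientation': array([-2.22092470e+00, -2.22078861e+00,  1.24388680e-03]), 'force': array([-0.05119305,  0.08816509, -0.61322633]), 'wrist_torque': array([-0.01786971,  0.0113826 ,  0.04135857]), 'grip_force': 0.0, 'gripper_width': 0.09304003259799754}
scene [[0.854, 0.396, -0.337, 1.025], [0.52, -0.631, 0.576, -0.716], [0.015, -0.667, -0.745, 1.104]] 54.97564112861809
scene thumb_pad []
scene window [(0.85, [305.3, 193.0, 55.6, 52.0], np.int64(1361))]
scene shield [(0.81, [326.6, 217.5, 103.1, 103.8], np.int64(3620))]
scene dial_gauge [(0.39, [288.5, 267.9, 9.4, 7.5], np.int64(89))]
scene comparator [(0.
[... 800 characters left out ...]
p.int64(83))]
side plug_gauge [(0.6, [422.1, 320.7, 18.2, 17.6], np.int64(154))]
side sleeve [(0.78, [430.1, 287.4, 19.6, 28.7], np.int64(346))]
wrist [[1.0, -0.0, 0.002, 0.674], [0.0, -0.961, -0.277, 0.077], [0.001, 0.277, -0.961, 0.385]] 59.715466481386386
wrist thumb_pad []
wrist window [(0.75, [68.5, 162.4, 136.9, 320.5], np.int64(29387))]
wrist shield [(0.66, [118.2, 159.5, 236.3, 316.2], np.int64(38746))]
wrist dial_gauge [(0.6, [84.5, 36.2, 3.9, 41.0], np.int64(92))]
wrist comparator [(0.89, [205.1, 84.7, 245.5, 169.3], np.int64(37588))]
wrist tappet [(0.78, [111.9, 73.5, 35.2, 6.9], np.int64(254)), (0.65, [199.7, 242.3, 39.3, 38.3], np.int64(919))]
wrist plug_gauge []
wrist sleeve []
```

```bash
python3 -c "
import cv2,numpy as np
a=[cv2.imread(f'pics/{n}1.png') for n in ['scene','side']]
cv2.imwrite('pics/both.png',cv2.resize(np.vstack(a),(0,0),fx=.62,fy=.62))"
```

```text
(no output)
```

View pics/scene1.png

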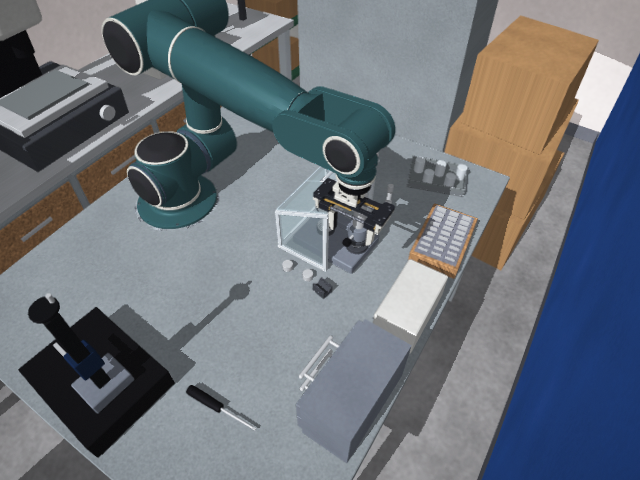

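View pics/wrist1.png

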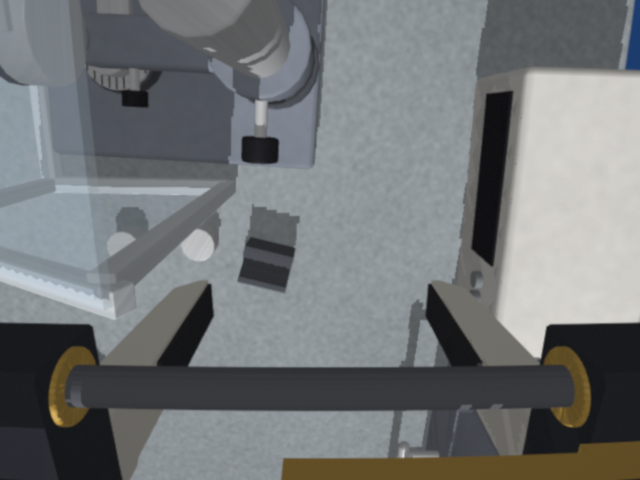

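View pics/side1.png

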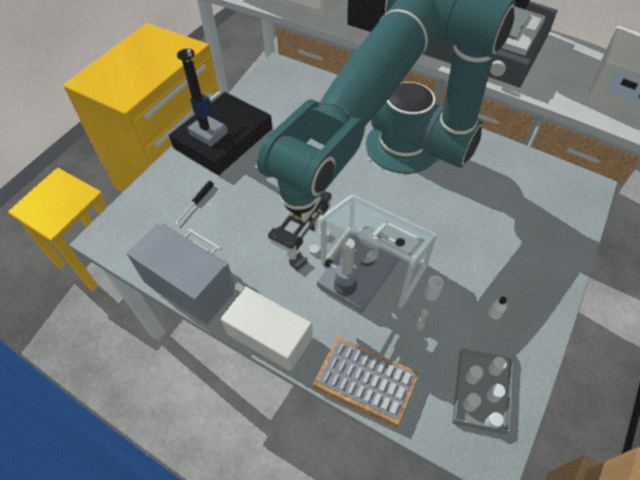

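The scene view shows the shield around (303,235). The wrist view shows the comparator at top left, with the window cut off. The side view shows the window at about (380,233), with a dark pad near (400,241).

```bash
python3 - <<'E'
from h import *
im=cv2.imread('pics/side1.png')[180:310,300:460]
cv2.imwrite('pics/c1.png',cv2.resize(im,(0,0),fx=4.6,fy=4.6,interpolation=3))
M=env.camera_model('side')
for u,v in [(400,241),(389.6,239)]: print(atz(M,u,v,.206))
S=env.camera_model('scene')
print(atz(M,377.3,233.3,.224),atz(S,305,193,.224))
E
```

```text
[0.53103304 0.21540798 0.206     ]
[0.53935087 0.18839097 0.206     ]
[0.5515496 0.1558297 0.224    ] [0.49146889 0.0664472  0.224     ]
```

View pics/c1.png

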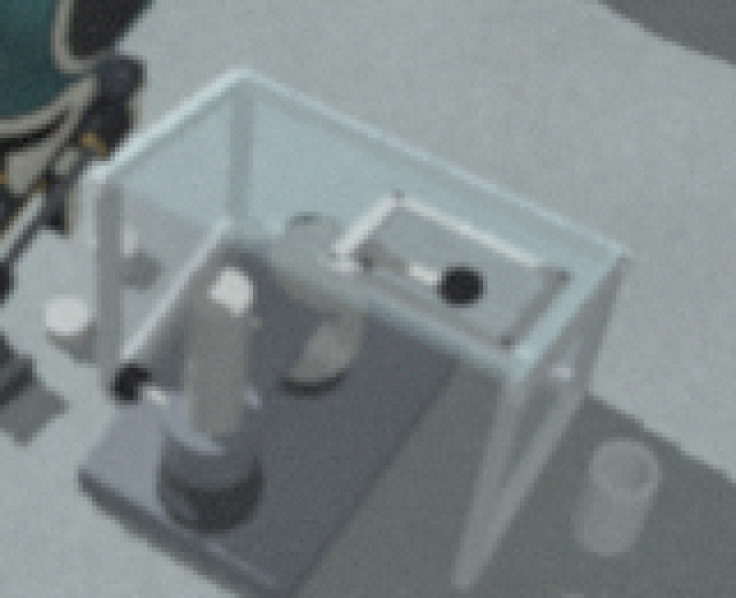

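The crop shows the black pad at crop (461,286), inside the window. The window's outer corners are at about (398,194), (568,275), (510,345) and (335,258).

```bash
python3 - <<'E'
from h import *
from scipy.optimize import least_squares
M=env.camera_model('side')
P=np.array([(398,194),(568,275),(510,345),(335,258)])/4.6+[300,180]
pad=np.array([461,286])/4.6+[300,180]
c,s=np.cos(np.radians(25)),np.sin(np.radians(25))
def pts(p,loc):
    R=np.array([[np.cos(p[2]),-np.sin(p[2]),0],[np.sin(p[2]),np.cos(p[2]),0],[0,0,1]])@np.array([[c,0,-s],[0,1,0],[s,0,c]])
    return np.array(loc)@R.T+[p[0],p[1],.224]
for hx,hy in [(.053,.06),(.043,.05)]:
    L=[(-hx,-hy,0),(-hx,hy,0),(hx,hy,0),(hx,-hy,0)]
    r=least_squares(lambda p:(proj(M,pts(p,L))-P).ravel(),[.53,.19,0])
    print(hx,r.x,r.fun.round(1))
print(atz(M,*pad,.206))
E
```

```text
0.053 [ 0.53612977  0.2108435  -0.01844612] [-0.5 -1.2  1.8 -0.1  1.1  1.2 -2.4 -0.2]
0.043 [ 0.53707128  0.21126177 -0.02052117] [ 1.3  2.  -2.7  0.1 -1.1 -1.9  2.5  0.2]
[0.53418622 0.2175745  0.206     ]
```

Request:
step_arm:
  jaw: [0,0,0,0,0]
  dp:
    - [0,0,-3.5]
    - [0,0,-3.5]
    - [0,0,-3.5]
    - [0,0,-3.5]
    - [0,0,0]
  spin: [0,0,0,0,0]

```text
clock: 1.77
eef_pos: [0.6755, -0.0, 0.3668]
orientation: [2.217, 2.217, 0.01]
force: [-0.8, -0.6, 0.7]
gripper_width: 0.0643
grip_force: 0.0
```

Request:
step_arm:
  jaw: [0,0,0,0,0]
  dp:
    - [2.5,-1.7,0]
    - [2.5,-1.7,0]
    - [2.5,-1.7,0]
    - [2.5,-1.7,0]
    - [2.5,-1.7,0]
  spin: [0,0,0,0,0]

```text
clock: 2.18
eef_pos: [0.5891, 0.1259, 0.3585]
orientation: [2.222, 2.221, 0.0]
force: [1.0, 0.9, -0.4]
gripper_width: 0.0311
grip_force: 0.0
```

Request:
step_arm:
  jaw: [0,0,0,0,0]
  dp:
    - [2.5,-1.8,0]
    - [2.5,-1.8,0]
    - [2.5,-1.8,0]
    - [0,0,0]
    - [0,0,0]
  spin: [0,0,0,0,0]

```text
clock: 2.6
eef_pos: [0.5354, 0.2009, 0.3589]
orientation: [2.219, 2.224, 0.001]
force: [-0.1, 0.6, -0.2]
gripper_width: 0.0015
grip_force: 0.0
```

```bash
python3 - <<'E'
from h import *
s=env.state(); print({k:np.round(s[k],4) for k in ['clock','eef_pos','orientation','gripper_width','force']})
M=take('wrist','wrist2'); np.save('M2.npy',M,allow_pickle=True)
for t in ['thumb_pad','window']:
    for r in env.cut_out('wrist',t)[:2]:
        print(t,round(r['score'],2),np.round(r['rect'],1),r['pixels'].sum(), atz(M,*r['rect'][:2],.206))
E
```

```text
{'clock': np.float64(2.6), 'eef_pos': array([0.5354, 0.2009, 0.3589]), 'orientation': array([2.2187e+00, 2.2236e+00, 1.0000e-03]), 'gripper_width': np.float64(0.0015), 'force': array([-0.0531,  0.6275, -0.1901])}
thumb_pad 0.76 [314.7 222.6  35.   93.5] 1682 [0.53163633 0.19639209 0.206     ]
window 0.72 [310.4 266.9 245.3 336.7] 33648 [0.52812332 0.15925785 0.206     ]
window 0.72 [300.6  55.   41.5  51.1] 1419 [0.52160425 0.31984461 0.206     ]
```

View pics/wrist2.png

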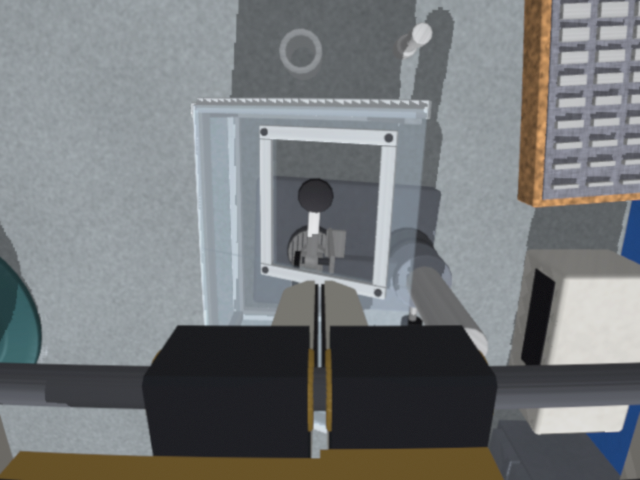

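The wrist view shows the pad at (316,196). The window's outer corners are at about (260,126), (397,132), (384,299) and (261,275), and the closed fingers are at (320,285).

```bash
python3 - <<'E'
from h import *
from scipy.optimize import least_squares
M=np.load('M2.npy',allow_pickle=True).item()
c,s=np.cos(np.radians(25)),np.sin(np.radians(25))
def pts(p,loc):
    R=np.array([[np.cos(p[2]),-np.sin(p[2]),0],[np.sin(p[2]),np.cos(p[2]),0],[0,0,1]])@np.array([[c,0,-s],[0,1,0],[s,0,c]])
    return np.array(loc)@R.T+[p[0],p[1],.224]
P=np.array([(261,275),(260,126),(397,132),(384,299)])
hx,hy=.053,.06
L=[(-hx,-hy,0),(-hx,hy,0),(hx,hy,0),(hx,-hy,0)]
r=least_squares(lambda p:(proj(M,pts(p,L))-P).ravel(),[.53,.19,0])
print(r.x,r.fun.round(1)); print(atz(M,316,196,.206))
E
```

```text
[ 0.53635373  0.20936865 -0.02430245] [-0.2 -0.2 -0.9 -0.4  0.4 -0.7  0.6  1.6]
[0.53265149 0.21763586 0.206     ]
```

Request:
step_arm:
  jaw: [0,0,0,0,0]
  dp:
    - [1.65,-0.25,0]
    - [0,0,2.5]
    - [0,0,2.5]
    - [0,0,2.5]
    - [0,0,0]
  spin: [0,0,0,0,0]

```text
clock: 3.17
eef_pos: [0.533, 0.2153, 0.2784]
orientation: [-2.221, -2.218, 0.009]
force: [-0.3, -0.1, -1.8]
gripper_width: 0.0007
grip_force: 0.0
```

Request:
step_arm:
  jaw: [0,0,0,0,0]
  dp:
    - [0,0,2.5]
    - [0,0,2.0]
    - [0,0,1.5]
    - [0,0,0]
    - [0,0,0]
  spin: [0,0,0,0,0]

```text
clock: 3.58
eef_pos: [0.5338, 0.2162, 0.2242]
orientation: [-2.222, -2.221, 0.001]
force: [-0.4, 0.3, -0.2]
gripper_width: 0.0003
grip_force: 0.0
```

```bash
python3 - <<'E'
from h import *
s=env.state(); print({k:np.round(s[k],4) for k in ['clock','eef_pos','orientation','gripper_width','force']})
a=take('wrist','wrist3');take('side','side3')
w=cv2.imread('pics/wrist3.png')[60:400,120:520]; d=cv2.resize(cv2.imread('pics/side3.png')[180:310,320:460],(366,340),interpolation=3)
cv2.imwrite('pics/c3.png',np.hstack([w,d]))
E
```

```text
{'clock': np.float64(3.5833), 'eef_pos': array([0.5338, 0.2162, 0.2242]), 'orientation': array([-2.2219e+00, -2.2207e+00,  6.0000e-04]), 'gripper_width': np.float64(0.0003), 'force': array([-0.4352,  0.3292, -0.2238])}
```

View pics/c3.png

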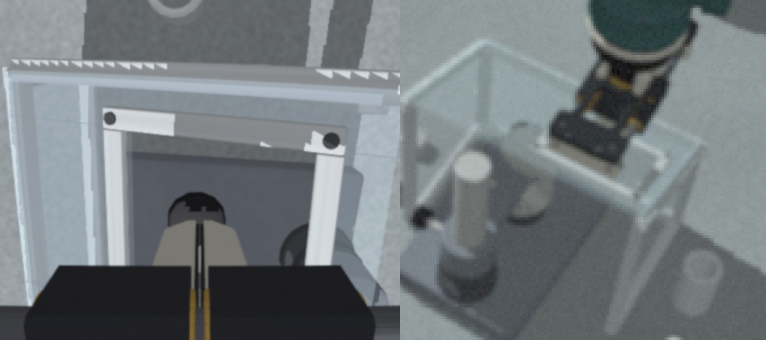

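The pad sits centred behind the closed fingertips, at crop (197,220). The fingers are inside the window with clear margins on both sides, so I can press.

Request:
step_arm:
  jaw: [0,0,0,0,0]
  dp:
    - [0.1,-0.1,0.8]
    - [0,0,0.8]
    - [0,0,0.4]
    - [0,0,0.4]
    - [0,0,0.3]
  spin: [0,0,0,0,0]

```text
clock: 4.1
eef_pos: [0.5324, 0.2177, 0.1963]
orientation: [-2.221, -2.221, -0.0]
force: [-0.3, 2.6, 3.5]
gripper_width: 0.0004
grip_force: 1.6
```

Request:
step_arm:
  jaw: [0,0,0,0,0]
  dp:
    - [0,0,0.3]
    - [0,0,0.2]
    - [0,0,0.1]
    - [0,0,0]
    - [0,0,0]
  spin: [0,0,0,0,0]

```text
clock: 4.52
eef_pos: [0.5326, 0.2178, 0.1915]
orientation: [2.221, 2.222, 0.002]
force: [-1.5, 2.7, 7.6]
gripper_width: 0.0007
grip_force: 4.1
```

Request:
step_arm:
  jaw: [0,0,0,0,0]
  dp:
    - [0,0,0.1]
    - [0,0,0.1]
    - [0,0,0]
    - [0,0,0]
    - [0,0,0]
  spin: [0,0,0,0,0]

```text
clock: 4.93
eef_pos: [0.5328, 0.2178, 0.1908]
orientation: [2.221, 2.221, 0.004]
force: [-6.4, 2.2, 17.2]
gripper_width: 0.0008
grip_force: 8.9
```

The force has risen steeply to 17 N, so the lever is on its stop. I'll hold it there for two seconds.

Request:
step_arm:
  jaw: [0,0,0,0,0]
  dp:
    - [0,0,0]
    - [0,0,0]
    - [0,0,0]
    - [0,0,0]
    - [0,0,0]
  spin: [0,0,0,0,0]

```text
clock: 5.35
eef_pos: [0.5328, 0.2178, 0.1908]
orientation: [2.221, 2.221, 0.003]
force: [-6.3, 1.1, 18.1]
gripper_width: 0.0006
grip_force: 8.9
```

Request:
step_arm:
  jaw: [0,0,0,0,0]
  dp:
    - [0,0,0]
    - [0,0,0]
    - [0,0,0]
    - [0,0,0]
    - [0,0,0]
  spin: [0,0,0,0,0]

```text
clock: 5.77
eef_pos: [0.5328, 0.2178, 0.1908]
orientation: [2.221, 2.221, 0.003]
force: [-6.0, 2.1, 17.5]
gripper_width: 0.0005
grip_force: 8.9
```

Request:
step_arm:
  jaw: [0,0,0,0,0]
  dp:
    - [0,0,0]
    - [0,0,0]
    - [0,0,0]
    - [0,0,0]
    - [0,0,0]
  spin: [0,0,0,0,0]

```text
clock: 6.18
eef_pos: [0.5328, 0.2178, 0.1908]
orientation: [2.221, 2.221, 0.003]
force: [-5.6, 1.8, 18.0]
gripper_width: 0.0007
grip_force: 8.9
```

Request:
step_arm:
  jaw: [0,0,0,0,0]
  dp:
    - [0,0,0]
    - [0,0,0]
    - [0,0,0]
    - [0,0,0]
    - [0,0,0]
  spin: [0,0,0,0,0]

```text
clock: 6.6
eef_pos: [0.5328, 0.2178, 0.1908]
orientation: [2.221, 2.221, 0.004]
force: [-5.1, 0.7, 17.0]
gripper_width: 0.0004
grip_force: 8.9
```

Request:
step_arm:
  jaw: [0,0,0,0,0]
  dp:
    - [0,0,0]
    - [0,0,0]
    - [0,0,0]
    - [0,0,0]
    - [0,0,0]
  spin: [0,0,0,0,0]

```text
clock: 7.02
eef_pos: [0.5328, 0.2178, 0.1908]
orientation: [2.221, 2.221, 0.004]
force: [-6.2, 1.8, 17.1]
gripper_width: 0.0007
grip_force: 8.9
```

Request:
step_arm:
  jaw: [0,0,0,0,0]
  dp:
    - [0,0,-0.15]
    - [0,0,-0.15]
    - [0,0,-0.15]
    - [0,0,-0.15]
    - [0,0,-0.15]
  spin: [0,0,0,0,0]

```text
clock: 7.43
eef_pos: [0.5325, 0.2175, 0.1962]
orientation: [-2.221, -2.221, 0.0]
force: [-0.8, 1.1, 3.6]
gripper_width: 0.0005
grip_force: 1.5
```

Request:
step_arm:
  jaw: [0,0,0,0,0]
  dp:
    - [0,0,-0.15]
    - [0,0,-0.15]
    - [0,0,-0.15]
    - [0,0,-0.15]
    - [0,0,-0.15]
  spin: [0,0,0,0,0]

```text
clock: 7.85
eef_pos: [0.5325, 0.2173, 0.2036]
orientation: [2.222, 2.221, -0.001]
force: [0.9, -1.0, 0.3]
gripper_width: 0.0006
grip_force: 0.5
```

Request:
step_arm:
  jaw: [0,0,0,0,0]
  dp:
    - [0,0,-0.15]
    - [0,0,-0.15]
    - [0,0,-0.15]
    - [0,0,-0.15]
    - [0,0,-0.15]
  spin: [0,0,0,0,0]

```text
clock: 8.27
eef_pos: [0.5325, 0.2175, 0.2112]
orientation: [-2.221, -2.221, 0.0]
force: [0.1, -0.3, 0.4]
gripper_width: -0.0
grip_force: 0.0
```

Request:
step_arm:
  jaw: [0,0,0,0,0]
  dp:
    - [0,0,-0.15]
    - [0,0,-0.15]
    - [0,0,-0.2]
    - [0,0,-0.3]
    - [0,0,0]
  spin: [0,0,0,0,0]

```text
clock: 8.68
eef_pos: [0.5327, 0.2176, 0.2199]
orientation: [2.221, 2.221, 0.001]
force: [-0.2, -0.5, -1.0]
gripper_width: 0.0002
grip_force: 0.0
```

Request:
step_arm:
  jaw: [0,0,0,0,0]
  dp:
    - [0,0,-1]
    - [0,0,-2]
    - [0,0,-2.5]
    - [0,0,-2.5]
    - [0,0,-2.5]
  spin: [0,0,0,0,0]

```text
clock: 9.1
eef_pos: [0.5323, 0.2174, 0.326]
orientation: [2.221, 2.221, 0.0]
force: [-0.0, 0.7, 0.7]
gripper_width: 0.0007
grip_force: 0.0
```

Request:
step_arm:
  jaw: [0,0,0,0,0]
  dp:
    - [0,0,-2.5]
    - [0,0,-1]
    - [0,0,0]
    - [0,0,0]
    - [0,0,0]
  spin: [0,0,0,0,0]

```text
clock: 9.52
eef_pos: [0.5323, 0.2174, 0.3574]
orientation: [-2.221, -2.221, 0.003]
force: [-0.3, 0.6, -1.1]
gripper_width: 0.0006
grip_force: 0.0
```

```bash
python3 - <<'E'
from h import *
print(env.state()['eef_pos']); take('wrist','wrist4')
E
```

```text
[0.53232869 0.21742092 0.35740375]
```

View pics/wrist4.png

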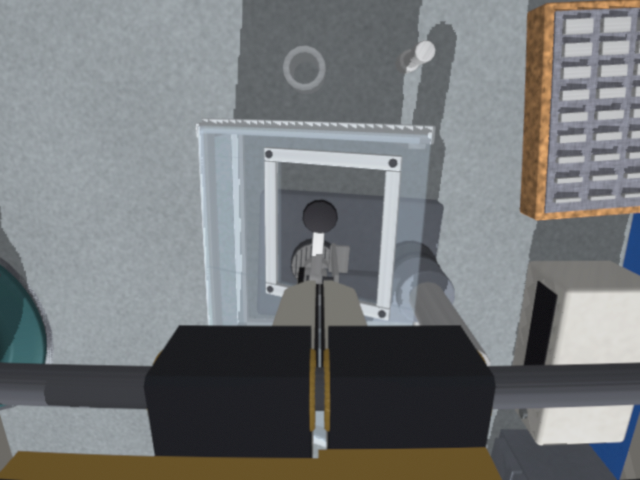

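The lever's pad is back up at (320,217), the hand is clear of the window and nothing else has moved, so I'm handing in.

```bash
python3 -c "
from bench import env
print(env.close_job())"
```

```text
the job is handed in; nothing more can be done
None
```

I pressed the lever fully onto its stop and held it down for over two seconds. I then let it up slowly under the fingers, drew the hand back out of the window and handed the job in; the hand-in returned no verdict.

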